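# Close the washed bean canisters, each with its own lid

### The job

The four bean canisters of the roastery's sample bench are washed and dry; close them up before the next roast. Pick out the four wooden-knobbed lids and set each one gently on the canister of its own size, so that it sits level and fully down on the rim. Leave the canisters standing where they are, do not drop a lid, and leave the tamper and the bowl alone.

Things in the scene. Friction and masses are not known exactly. Their poses are not given: they have to be found in the camera images.
- can_xl_mouth (a point): The largest of the four open, empty, round steel canisters: outside diameter 118 mm, mouth diameter 112 mm, height 120 mm, standing loose and upright on the bench. The point is the centre of its open mouth, level with the rim, 120 mm above the bench; z up.
- lid_xl_knob (a point): The largest lid, for the largest canister only: steel plate 122 mm across, 4 thick; under it a grey plug 10 deep, tapering from 107 to 100 mm; on top a dark wooden knob, 24 across, 36 tall. Lies loose on its plug, knob up. Point: on the knob's axis, 38 mm above the plug's foot, 24 above the plate, 12 below the knob's top; z up. Lid home (plate on rim): point 28 mm above the canister's mouth point.
- can_l_mouth (a point): The second largest of the four open, empty, round steel canisters: outside diameter 100 mm, mouth diameter 94 mm, height 105 mm, standing loose and upright on the bench. The point is the centre of its open mouth, level with the rim, 105 mm above the bench; z up.
- lid_l_knob (a point): The second largest lid, for the second largest canister only: steel plate 104 mm across, 4 thick; under it a grey plug 10 deep, tapering from 89 to 82 mm; on top a dark wooden knob, 24 across, 36 tall. Lies loose on its plug, knob up. Point: on the knob's axis, 38 mm above the plug's foot, 24 above the plate, 12 below the knob's top; z up. Lid home (plate on rim): point 28 mm above the canister's mouth point.
- can_m_mouth (a point): The second smallest of the four open, empty, round steel canisters: outside diameter 82 mm, mouth diameter 76 mm, height 90 mm, standing loose and upright on the bench. The point is the centre of its open mouth, level with the rim, 90 mm above the bench; z up.
- lid_m_knob (a point): The second smallest lid, for the second smallest canister only: steel plate 86 mm across, 4 thick; under it a grey plug 10 deep, tapering from 71 to 64 mm; on top a dark wooden knob, 24 across, 36 tall. Lies loose on its plug, knob up. Point: on the knob's axis, 38 mm above the plug's foot, 24 above the plate, 12 below the knob's top; z up. Lid home (plate on rim): point 28 mm above the canister's mouth point.
- can_s_mouth (a point): The smallest of the four open, empty, round steel canisters: outside diameter 66 mm, mouth diameter 60 mm, height 76 mm, standing loose and upright on the bench. The point is the centre of its open mouth, level with the rim, 76 mm above the bench; z up.
- lid_s_knob (a point): The smallest lid, for the smallest canister only: steel plate 70 mm across, 4 thick; under it a grey plug 10 deep, tapering from 55 to 48 mm; on top a dark wooden knob, 24 across, 36 tall. Lies loose on its plug, knob up. Point: on the knob's axis, 38 mm above the plug's foot, 24 above the plate, 12 below the knob's top; z up. Lid home (plate on rim): point 28 mm above the canister's mouth point.
- tamper_mid (a point): A coffee tamper, not a lid: steel disc 58 mm in diameter with a rounded black handle, 88 mm tall, 0.4 kg, standing on its disc. To be left alone. The point is on its axis half-way up, 44 mm above the bench.
- bowl: A white ceramic tasting bowl, empty, 92 mm across the rim and 60 mm tall. To be left alone. The origin is the centre of its underside.
Not all that is in view belongs to the job. Leave any orange, red or yellow look-alike of the part that bears lid_xl_knob alone.

How it is judged:
By the outcome, as a careful person would: the job done as asked, in the order asked, and still so for the second after the job is handed in, with the robot touching nothing.
It also fails if it takes over 112 s, if anything falls off the work surface, if the arm or the gripper's body presses on something with over 40 N, if the wrist force passes 120 N, or if a joint passes its speed limit or range.

### The arm

A 6-joint arm with a two-finger parallel gripper is mounted at the origin on the work surface. World frame = base frame: x ahead of the robot, y to its left, z up, the work surface at z = 0. Lengths are in mm, angles in degrees, forces in N, time in s.
With the tool pointing down it reaches from about 400 to 825 mm from the base axis. Payload 7 kg.
Tool frame: the origin (TCP) lies at the very end of the fingers, on their centre line; the grasp point (between the pads) lies manip.pinch_z behind it (manip.pinch_z is the distance from the TCP to the grasp point, in mm); z points along the fingers, y is the line along which they close (so a half turn about z gives the same grasp; the last joint's range is limited). The gripper opens to 85 mm and grips with 20 to 120 N. Pads are 22 mm wide; open, the fingers measure 114 mm over their backs; the gripper's body (76 mm by 85 mm) begins 54 mm behind the grasp point. The pads swing forward as they close: fully open they stand 13 mm farther back than shut.
Start: joints at [88.929, 20.546, 0.682, 0, -70.136, -16.507], TCP at [203.865, 643.455, 231.302] pointing down, gripper open.
Joint ranges: [-176.03, 176.03], [-82.01, 121.73], [-58.28, 71.71], [-173.87, 95.51], [-174.79, -0.11], [-173.66, 173.66]. Speed limits (degrees/s): [136.94, 136.94, 172.46, 180, 180, 180].

### API

Orientations are given as a 3x3 rotation matrix whose columns are the frame's x, y, z axes.
In Python, from rig import manip gives the robot as it stands. The module is installed in compiled form; this text tells all that it offers.
- The arm moves only by the tool arm_command, never from a script. Its argument "plan" is a list that holds one entry, the list of rows, each a list of 7 numbers: the shift along the tool's x, y, z in m, then the turn, a rotation vector about the tool's x, y, z in rad, then the finger opening in m, from 0 to 0.0854. In form: [[[x, y, z, wx, wy, wz, claw], ...]]. A call has 1 to 5 rows; each row shifts and turns the commanded pose from where the row before left it, along the tool's axes as they then stand; what a row does not reach is not made up. A row lasts 1/12 s, in which the tool goes at most 41.7 mm and 7.16 degrees, less where a joint would pass 70% of its speed; a pose out of reach is approached as far as the arm can. A call with a gripper value outside its range is refused whole. The fingers move at their own pace and stop on an object; "newtons" is the grip in N (left out, the last holds). Time passes only in rows, so rows that do not move let the fingers close. It gives the time, the measured TCP pose, the force, the opening and the grip force at its end, in the units of the state.
- manip.read_state(): the state, without advancing time (a new reading comes with each control period).
- manip.get_image(name): name is "scene" or "top" or "wrist"; returns a dict with "image" (400x640x3 uint8, red, green, blue), "z_map" (400x640 float32, mm along the optical axis (not along the pixel's ray), 0 where there is no reading), "fovy" (degrees; the focal length in pixels is half the picture's height over the tangent of half this angle, whatever the lens; pixels are square), "cx", "cy" (the principal point, pixels), "origin" and "rotation" of the camera in the world. Camera axes: x right, y down, z forward; pixel columns grow to the right and rows downward; lengths in mm; the calibration is good to about 2 mm. A picture is of the moment at which its call begins.
- manip.job_done(): hands the job in; it is judged then, once.
Trained networks look in a picture, given as the dict that the camera call returned (one of the last four; its "shot" number tells which), for a name from the list of things; names that differ only in an ending like _2 or _b are one class to them, and where a whole thing is asked for, a point or a joint stands for the part that bears it (a point fixed in the world has none). Each returns a list of dicts, best first, with "conf" (0 to 1); they miss things now and then, are a little off and sometimes report something else, mostly with a low value. They report only what shows in the picture. A call takes as long as a camera call. They do not tell look-alikes from the thing itself.
- manip.recognise(label, picture): "box" ([left, top, right, bottom] in pixels, round what is visible of it).
- manip.silhouettes(label, picture): "mask" (400x640 bool, what is visible of it) and "box" ([left, top, right, bottom] in pixels, round what is visible of it).
The state is a dict: "time_s": time; "joint_positions": joint angles; "joint_vel": joint speeds; "joint_torque": joint torques, N m; "tcp_pos": TCP position; "orientation": TCP orientation; "ft_force": force on the tool from outside, world axes, zero at the start; "wrist_torque": the same for the moment, N m; "finger_gap": finger opening in mm; "grasp_force": force on a finger pad.
Only numpy, scipy, OpenCV 4.12 (cv2) and the standard library are available. Lean on these libraries where they do the work, as an engineer would, in place of code of your own. Each camera call takes 0.05 s, during which the arm holds its last target. There are 200 camera calls.

## Working session

There is one attempt and no reset: what is moved stays moved. The work goes in short steps, Python scripts to look and compute and a tool call to move; the robot and the scene stay as the last step left them, time stands still between calls to the robot, and variables do not carry over. Pictures are saved under pics/ and viewed, at most 14 in all, crops included, and the job is handed in when it is done.

Besides the shell and the picture viewer there is one more tool, called as a command line: name --argument value ..., lists and objects as JSON in quotes. arm_command: Moves the arm, as the interface text tells. Its arguments: {"type":"object","properties":{"plan":{"type":"array","items":{"type":"array","items":{"type":"array","items":{"type":"number"}}}},"newtons":{"type":"number"}},"required":["plan"]}

```bash
mkdir -p pics; cat > h.py <<'E'
import numpy as np, cv2
from rig import manip
def save(n,im): cv2.imwrite('pics/'+n,cv2.cvtColor(im,cv2.COLOR_RGB2BGR))
def cloud(p):
    f=200/np.tan(np.radians(p['fovy']/2)); v,u=np.mgrid[:400,:640]; z=p['z_map'].astype(float)
    c=np.stack([(u-p['cx'])/f*z,(v-p['cy'])/f*z,z],-1)
    return c@np.array(p['rotation']).T+np.array(p['origin'])
E
python3 - <<'E'
from h import *
s=manip.read_state(); print(s, manip.pinch_z)
names=['can_xl_mouth','can_l_mouth','can_m_mouth','can_s_mouth','lid_xl_knob','lid_l_knob','lid_m_knob','lid_s_knob','tamper_mid','bowl']
for c in ['top','scene']:
    p=manip.get_image(c); save(c+'0.png',p['image']); print(c,p['origin'],p['fovy'])
    P=cloud(p); ok=p['z_map']>0; np.save(c+'0.npy',P)
    for n in names:
        for d in manip.silhouettes(n,p)[:3]:
            q=P[d['mask']&ok]
            if len(q)<5: continue
            zt=np.percentile(q[:,2],97); t=q[q[:,2]>zt-6]
            print(n,round(d['conf'],2),np.round(d['box']).astype(int),'ztop',zt.round(),'med',np.median(t,0).round(),'ext',np.percentile(q,2,axis=0).round(),np.percentile(q,98,axis=0).round())
E
```

```text
{'time_s': 0.0, 'joint_positions': array([ 8.89294383e+01,  2.05932429e+01,  6.30178450e-01, -2.04309159e-02,
       -7.01353057e+01, -1.65087232e+01]), 'joint_vel': array([-0.00846654, -0.03409878,  0.00078911,  0.00370253, -0.0469261 ,
        0.04163253]), 'joint_torque': array([ 1.78796080e-05, -5.83311403e+01,  2.93427444e+01,  6.93698198e+00,
       -5.76035862e-03, -3.36448650e-06]), 'tcp_pos': array([203.72375358, 642.98680694, 230.31499199]), 'orientation': array([[ 9.53263267e-01, -3.02140709e-01, -3.67387873e-04],
       [-3.02140887e-01, -9.53261748e-01, -1.71029651e-03],
       [ 1.66533396e-04,  1.74136574e-03, -9.99998470e-01]]), 'ft_force': array([-0.51681179,  0.88140223, -0.4179725 ]), 'wrist_torque': array([-0.0068866 , -0.00319027,  0.0074168 ]), 'grasp_force': 0.0, 'finger_gap': 85.42451265227389} 18.700000000000003
top [ 293.99507724   10.70979346 1391.43756473] 45.963092318385165
can_xl_mouth 0.59 [334 105 377 155] ztop 120.0 med [ 660. -121.  119.] ext [ 591. -179.   -1.] [706. -67. 121.]
can_l_mouth 0.58 [427 148 469 189] ztop 106.0 med [ 537. -386.  104.] ex
[... 2801 characters left out ...]
 [480. -85.  50.] ext [ 434. -130.   11.] [509. -40.  52.]
lid_m_knob 0.86 [323 216 348 231] ztop 51.0 med [463.  74.  50.] ext [429.  39.  11.] [502. 114.  53.]
lid_s_knob 0.71 [232 220 250 238] ztop 53.0 med [ 405. -272.   51.] ext [ 375. -301.   12.] [ 437. -241.   54.]
tamper_mid 0.75 [409 169 423 194] ztop 92.0 med [371. 478.  90.] ext [298. 453.   1.] [395. 547.  92.]
tamper_mid 0.29 [172 215 199 236] ztop 63.0 med [ 353. -464.   61.] ext [ 309. -500.   10.] [ 395. -421.   64.]
bowl 0.93 [172 215 199 236] ztop 63.0 med [ 344. -458.   61.] ext [ 306. -499.    4.] [ 395. -420.   64.]
bowl 0.33 [231 220 253 236] ztop 53.0 med [ 405. -272.   51.] ext [ 375. -304.    8.] [ 438. -241.   53.]
```

```bash
python3 - <<'E'
import cv2
a=cv2.imread('pics/top0.png')[90:320,90:510]; cv2.imwrite('pics/topc.png',cv2.resize(a,(798,437),interpolation=cv2.INTER_CUBIC))
a=cv2.imread('pics/scene0.png')[140:300,160:480]; cv2.imwrite('pics/scenec.png',cv2.resize(a,(800,400),interpolation=cv2.INTER_CUBIC))
E
```

```text
(no output)
```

View pics/topc.png

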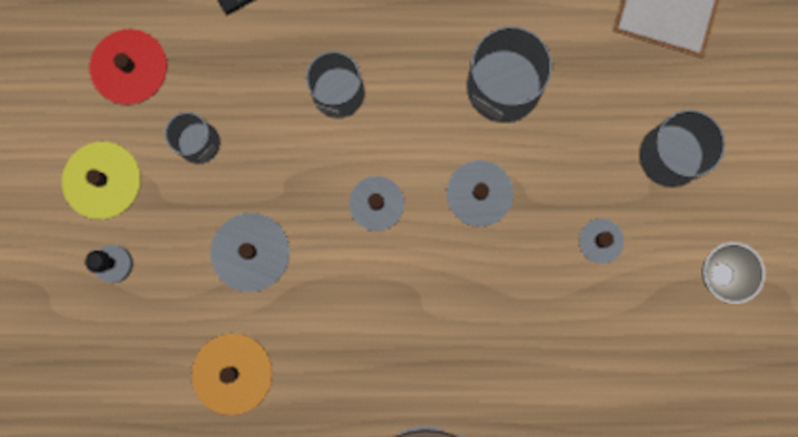

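View pics/scenec.png

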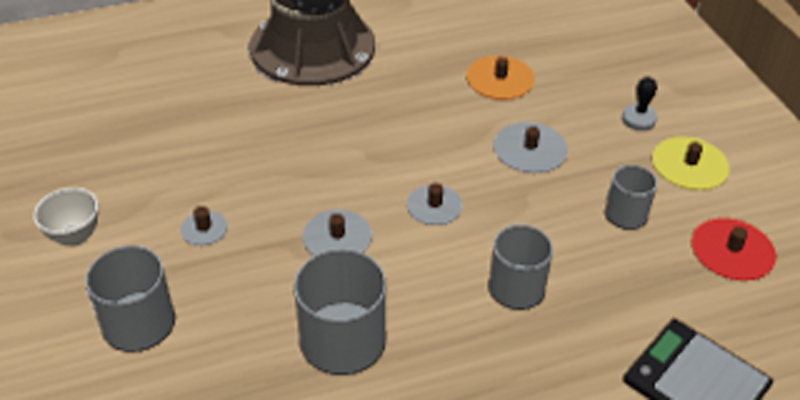

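The candidates for lid_xl in the enlarged crop (top-image pixels) are: grey (222,224), red (156,125), yellow (143,184) and orange (212,287). The grey one at about (387,269) mm is the real lid, since only it has a steel plate. The tamper (147,228) and bowl (476,236) are left alone.

Next I'll fit circles and check the wrist camera's offset.

```bash
cat >> h.py <<'E'
from scipy.optimize import least_squares
C={'xl':(649,-124,120,57.5,61),'l':(538,-386,105,48.5,52),'m':(639,139,90,39.5,43),'s':(557,355,76,31.5,35)}
L={'xl':(387,269),'l':(478,-85),'m':(461,75),'s':(404,-271)}
def near(P,c,r): return P[(np.hypot(P[...,0]-c[0],P[...,1]-c[1])<r)&np.isfinite(P[...,2])]
def can(P,k):
    x,y,h,r,_=C[k]; q=near(P,(x,y),r+25); q=q[abs(q[:,2]-h)<4]
    if len(q)<15: return None
    s=least_squares(lambda a:np.hypot(q[:,0]-a[0],q[:,1]-a[1])-r,[x,y],loss='soft_l1')
    return *s.x.round(1),q[:,2].mean().round(1),len(q)
def lid(P,k,c=None):
    x,y=c or L[k]; q=near(P,(x,y),C[k][4]+20); t=q[q[:,2]>42]; b=q[(q[:,2]>8)&(q[:,2]<22)]
    if len(b)<15: return None
    (cx,cy),r=cv2.minEnclosingCircle(b[:,:2].astype(np.float32))
    return 'knob',t.mean(0).round(1) if len(t) else None,len(t),'plate',round(cx,1),round(cy,1),round(r,1)
E
python3 - <<'E'
from h import *
for c in ['top','scene']:
    P=np.load(c+'0.npy')
    for k in C: print(c,k,can(P,k),lid(P,k))
p=manip.get_image('wrist'); print(p['origin'],p['fovy'],np.round(p['rotation'],3)); save('w0.png',p['image'])
E
```

```text
top xl (np.float64(649.4), np.float64(-123.2), np.float64(119.6), 140) ('knob', array([384.1, 270.8,  49.1]), 55, 'plate', 384.0, 271.4, 61.1)
top l (np.float64(538.6), np.float64(-385.3), np.float64(104.7), 129) ('knob', array([475.8, -83.1,  49.4]), 55, 'plate', 468.2, -78.1, 61.1)
top m (np.float64(638.6), np.float64(138.8), np.float64(89.5), 91) ('knob', array([459.9,  77. ,  48.6]), 54, 'plate', 460.4, 82.3, 47.6)
top s (np.float64(557.2), np.float64(357.6), np.float64(75.4), 71) ('knob', array([ 402.7, -269.6,   49.7]), 55, 'plate', 399.1, -266.2, 47.8)
scene xl (np.float64(651.6), np.float64(-125.0), np.float64(120.2), 147) ('knob', array([387.4, 267.9,  49.8]), 28, 'plate', 387.1, 265.6, 66.6)
scene l (np.float64(540.6), np.float64(-387.2), np.float64(104.9), 122) ('knob', array([480. , -85.5,  50.2]), 35, 'plate', 480.7, -81.4, 56.2)
scene m (np.float64(640.7), np.float64(137.3), np.float64(90.1), 85) ('knob', array([463.9,  74.2,  50.2]), 28, 'plate', 462.9, 73.7, 44.7)
scene s (np.float64(558.7), np.float64(355.9), np.float64(76.0), 58) ('knob', array([ 406.5, -271.9,   49.9]), 34, 'plate', 404.1, -272.9, 36.2)
[271.71558677 623.01350601 373.59768429] 60.077832866794054 [[-0.302 -0.915 -0.267]
 [-0.953  0.29   0.083]
 [ 0.001  0.279 -0.96 ]]
```

View pics/w0.png

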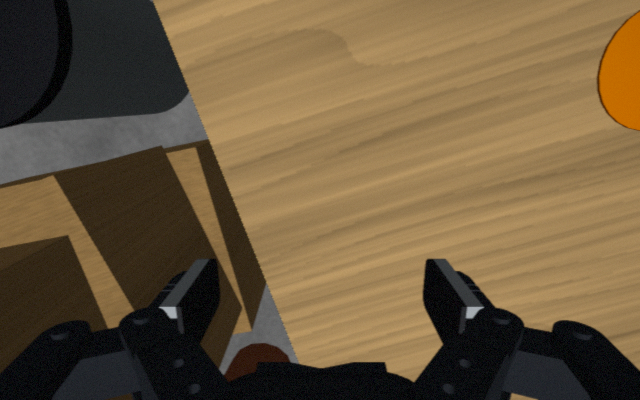

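The wrist view shows bare bench with the fingers at the bottom and the orange look-alike at upper right (630,70). Moving above the grey xl lid.

arm_command --plan '[[[0.02,0.02,0,0,0,0,0.05],[0.024,0.025,0,0,0,0,0.05],[0.024,0.025,0,0,0,0,0.05],[0.024,0.025,0,0,0,0,0.05],[0.024,0.025,0,0,0,0,0.05]]]'

```text
time_s: 1.57
tcp_pos: [278.6, 492.6, 231.3]
orientation: [[0.953, -0.302, 0.0], [-0.302, -0.953, 0.0], [0.0, -0.0, -1.0]]
ft_force: [0.5, 0.4, 0.8]
finger_gap: 50.4
grasp_force: 0.0
```

arm_command --plan '[[[0.024,0.025,0,0,0,0,0.05],[0.024,0.025,0,0,0,0,0.05],[0.024,0.025,0,0,0,0,0.05],[0.024,0.025,0,0,0,0,0.05],[0.024,0.025,0,0,0,0,0.05]]]'

```text
time_s: 1.98
tcp_pos: [355.3, 337.1, 231.6]
orientation: [[0.953, -0.302, 0.0], [-0.302, -0.953, 0.001], [0.0, -0.001, -1.0]]
ft_force: [1.4, -0.0, -0.3]
finger_gap: 50.3
grasp_force: 0.0
```

arm_command --plan '[[[0.024,0.025,0,0,0,0,0.05],[0.022,0.025,0,0,0,0,0.05],[0,0,0,0,0,0,0.05],[0,0,0,0,0,0,0.05]]]'

```text
time_s: 2.32
tcp_pos: [384.2, 275.8, 231.7]
orientation: [[0.952, -0.305, 0.001], [-0.305, -0.952, 0.001], [0.0, -0.001, -1.0]]
ft_force: [-0.3, 0.4, -0.1]
finger_gap: 49.9
grasp_force: 0.0
```

```bash
cat >> h.py <<'E'
def step(target):
    s=manip.read_state(); R=s['orientation']; d=np.array(target)-s['tcp_pos']
    print('t',round(s['time_s'],2),'tcp',s['tcp_pos'].round(1),'F',s['ft_force'].round(1),'gap',round(s['finger_gap'],1),'tool delta mm',(R.T@d).round(1),'zaxis',R[:,2].round(4))
E
python3 - <<'E'
from h import *
p=manip.get_image('wrist'); P=cloud(p); print(lid(P,'xl',(385.2,270))); step((385.2,270,19.3)); save('w1.png',p['image'])
E
```

```text
('knob', array([394.7, 273.4, 296.2]), 44432, 'plate', 386.0, 272.7, 61.0)
t 2.37 tcp [384.  276.8 231.7] F [0.2 0.4 0.4] gap 49.9 tool delta mm [  3.2   6.3 212.4] zaxis [ 5.e-04  9.e-04 -1.e+00]
```

View pics/w1.png

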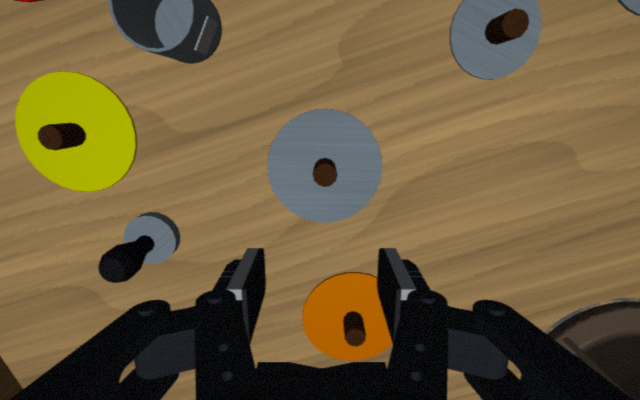

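The lid is centred at (324,165) px in the wrist image, with the knob at (325,172). The fitted plate radius of 61 mm matches the xl lid. Descending.

arm_command --plan '[[[0.001,0.0015,0.03,0,0,0,0.05],[0.001,0.0015,0.03,0,0,0,0.05],[0.001,0.0015,0.03,0,0,0,0.05],[0,0,0.03,0,0,0,0.05],[0,0,0,0,0,0,0.05]]]'

```text
time_s: 2.78
tcp_pos: [382.5, 270.0, 106.4]
orientation: [[0.953, -0.302, -0.005], [-0.302, -0.953, -0.007], [-0.003, 0.008, -1.0]]
ft_force: [-0.3, -0.7, -0.4]
finger_gap: 49.9
grasp_force: 0.0
```

```bash
sed -i 's/t=q\[q\[:,2\]>42\]/t=q[(q[:,2]>42)\&(q[:,2]<58)]/' h.py; python3 - <<'E'
from h import *
p=manip.get_image('wrist'); P=cloud(p); print(lid(P,'xl',(385.5,271.2))); step((385.5,271.2,19.3)); save('w2.png',p['image'])
E
```

```text
('knob', array([387.5, 272.2,  49.1]), 1154, 'plate', 386.0, 272.6, 61.0)
t 2.83 tcp [383.7 271.2 109.2] F [0.2 0.5 1.7] gap 49.8 tool delta mm [ 1.8 -1.1 89.9] zaxis [-0.0032 -0.005  -1.    ]
```

View pics/w2.png

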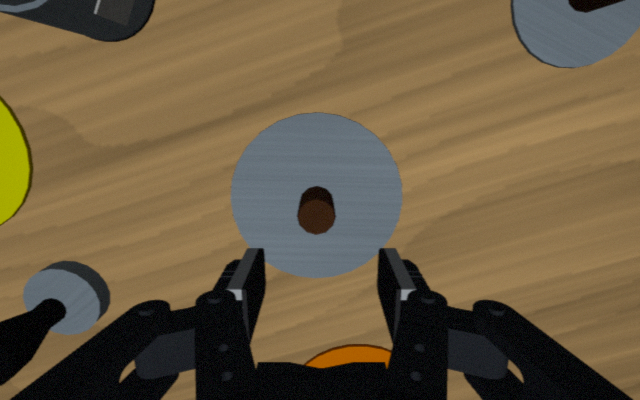

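The knob sits midway between the fingers at (316,210) px. Finishing the descent and gripping.

arm_command --plan '[[[0.001,-0.0005,0.028,0,0,0,0.05],[0.001,-0.0005,0.028,0,0,0,0.05],[0,0,0.02,0,0,0,0.05],[0,0,0.012,0,0,0,0.05],[0,0,0,0,0,0,0.05]]]' --newtons 50

```text
time_s: 3.25
tcp_pos: [387.2, 272.9, 22.8]
orientation: [[0.954, -0.301, -0.001], [-0.301, -0.954, -0.002], [-0.0, 0.002, -1.0]]
ft_force: [-0.1, -0.7, 0.4]
finger_gap: 50.2
grasp_force: 0.0
```

arm_command --plan '[[[0,0,0.002,0,0,0,0.035],[0,0,0,0,0,0,0.02],[0,0,0,0,0,0,0.01],[0,0,0,0,0,0,0.01],[0,0,0,0,0,0,0.01]]]' --newtons 50

```text
time_s: 3.67
tcp_pos: [388.1, 273.6, 23.0]
orientation: [[0.953, -0.301, 0.002], [-0.301, -0.953, 0.003], [0.001, -0.003, -1.0]]
ft_force: [-2.6, 0.9, 7.6]
finger_gap: 22.5
grasp_force: 49.3
```

```bash
python3 - <<'E'
from h import *
step((385.5,271.2,19.3)); print(manip.read_state()['grasp_force'])
E
```

```text
t 3.67 tcp [388.1 273.6  23. ] F [-2.6  0.9  7.6] gap 22.5 tool delta mm [-1.7  3.1  3.7] zaxis [ 0.0019  0.0027 -1.    ]
49.33981776237488
```

arm_command --plan '[[[0,0,-0.008,0,0,0,0.01],[0,0,-0.02,0,0,0,0.01],[0,0,-0.03,0,0,0,0.01],[0,0,-0.03,0,0,0,0.01],[0,0,-0.03,0,0,0,0.01]]]' --newtons 60

```text
time_s: 4.08
tcp_pos: [387.0, 271.7, 141.5]
orientation: [[0.953, -0.302, 0.0], [-0.302, -0.953, 0.0], [0.0, -0.0, -1.0]]
ft_force: [1.1, 0.2, -0.9]
finger_gap: 21.9
grasp_force: 58.9
```

arm_command --plan '[[[0.005,0.005,-0.03,0,0,0,0.01],[0.01,0.015,-0.02,0,0,0,0.01],[0.02,0.024,0,0,0,0,0.01],[0.02,0.024,0,0,0,0,0.01],[0.02,0.024,0,0,0,0,0.01]]]'

```text
time_s: 4.5
tcp_pos: [431.1, 160.8, 190.9]
orientation: [[0.954, -0.301, 0.002], [-0.301, -0.954, 0.002], [0.001, -0.002, -1.0]]
ft_force: [0.6, -0.4, -0.3]
finger_gap: 22.3
grasp_force: 59.1
```

arm_command --plan '[[[0.02,0.024,0,0,0,0,0.01],[0.02,0.024,0,0,0,0,0.01],[0.02,0.024,0,0,0,0,0.01],[0.02,0.024,0,0,0,0,0.01],[0.02,0.024,0,0,0,0,0.01]]]'

```text
time_s: 4.92
tcp_pos: [490.2, 15.6, 190.4]
orientation: [[0.953, -0.302, 0.001], [-0.302, -0.953, 0.001], [0.001, -0.001, -1.0]]
ft_force: [0.4, 0.6, -0.8]
finger_gap: 22.2
grasp_force: 59.1
```

arm_command --plan '[[[0.02,0.024,0,0,0,0,0.01],[0.02,0.024,0,0,0,0,0.01],[0.018,0.022,0,0,0,0,0.01],[0.01,0.012,0,0,0,0,0.01],[0,0,0,0,0,0,0.01]]]'

```text
time_s: 5.33
tcp_pos: [530.6, -84.1, 189.9]
orientation: [[0.952, -0.305, 0.0], [-0.305, -0.952, -0.0], [0.0, 0.0, -1.0]]
ft_force: [0.8, -0.6, -1.2]
finger_gap: 22.1
grasp_force: 59.1
```

```bash
python3 - <<'E'
from h import *
p=manip.get_image('wrist'); P=cloud(p); print(can(P,'xl')); step((650.5,-124,133)); save('w3.png',p['image'])
s=manip.read_state(); q=near(P,s['tcp_pos'],75); b=q[abs(q[:,2]-(s['tcp_pos'][2]-5))<14]
print(len(b), b.mean(0) if len(b) else 0, np.linalg.svd(b-b.mean(0),full_matrices=False)[2][2]); print(cv2.minEnclosingCircle(b[:,:2].astype(np.float32)))
E
```

```text
(np.float64(652.3), np.float64(-122.3), np.float64(119.4), 1799)
t 5.38 tcp [530.1 -83.  189.8] F [-1.1 -0.3 -1.9] gap 22.5 tool delta mm [127.2   2.4  56.8] zaxis [-1.e-04  0.e+00 -1.e+00]
33237 [544.98316104 -87.68161348 180.83664155] [0.00450123 0.00176817 0.99998831]
((529.297119140625, -82.63616943359375), 61.193572998046875)
```

View pics/w3.png

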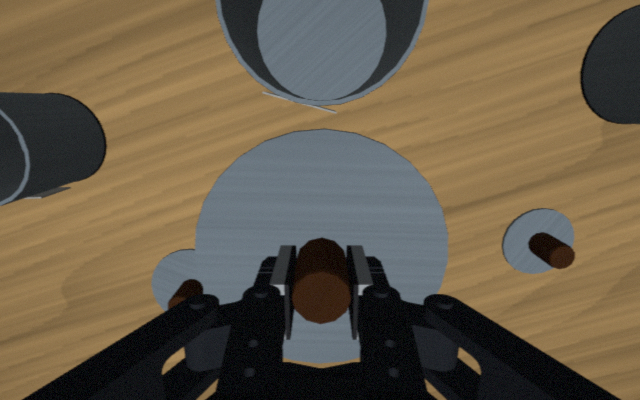

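The lid is level in the grip (plate normal 0.3° off), with plate centre at wrist-image (322,245). The can_xl rim is visible at the top around (322,30). In this one camera the can is 129 mm ahead along tool x. Moving over it and descending.

arm_command --plan '[[[0.025,0,0,0,0,0,0.01],[0.03,0,0,0,0,0,0.01],[0.03,0,0,0,0,0,0.01],[0.028,0,0,0,0,0,0.01],[0.0155,0,0,0,0,0,0.01]]]'

```text
time_s: 5.8
tcp_pos: [654.6, -120.2, 189.6]
orientation: [[0.953, -0.302, 0.0], [-0.302, -0.953, -0.0], [0.0, 0.0, -1.0]]
ft_force: [0.1, -0.7, -0.3]
finger_gap: 22.5
grasp_force: 59.1
```

arm_command --plan '[[[0,0,0,0,0,0,0.01],[0,0,0.015,0,0,0,0.01],[0,0,0.015,0,0,0,0.01],[0,0,0.01,0,0,0,0.01],[0,0,0,0,0,0,0.01]]]'

```text
time_s: 6.22
tcp_pos: [650.6, -119.4, 147.3]
orientation: [[0.953, -0.302, -0.004], [-0.302, -0.953, 0.0], [-0.004, 0.001, -1.0]]
ft_force: [-0.3, -0.8, -1.5]
finger_gap: 22.4
grasp_force: 59.1
```

```bash
python3 - <<'E'
from h import *
step((652.3,-122.3,133))
p=manip.get_image('scene');save('s1.png',cv2.resize(p['image'][200:320,220:370],(750,600),interpolation=cv2.INTER_CUBIC))
P=cloud(p); s=manip.read_state()['tcp_pos']; q=near(P,s,75); print(can(P,'xl')); b=q[abs(q[:,2]-(s[2]-9))<5]; print(cv2.minEnclosingCircle(b[:,:2].astype(np.float32)),len(b))
E
```

```text
t 6.22 tcp [ 650.6 -119.4  147.3] F [-0.3 -0.8 -1.5] gap 22.4 tool delta mm [ 2.5  2.2 14.3] zaxis [-3.9e-03  4.0e-04 -1.0e+00]
(np.float64(651.7), np.float64(-124.8), np.float64(120.2), 70)
((649.4658203125, -120.1339340209961), 61.52281951904297) 681
```

View pics/s1.png

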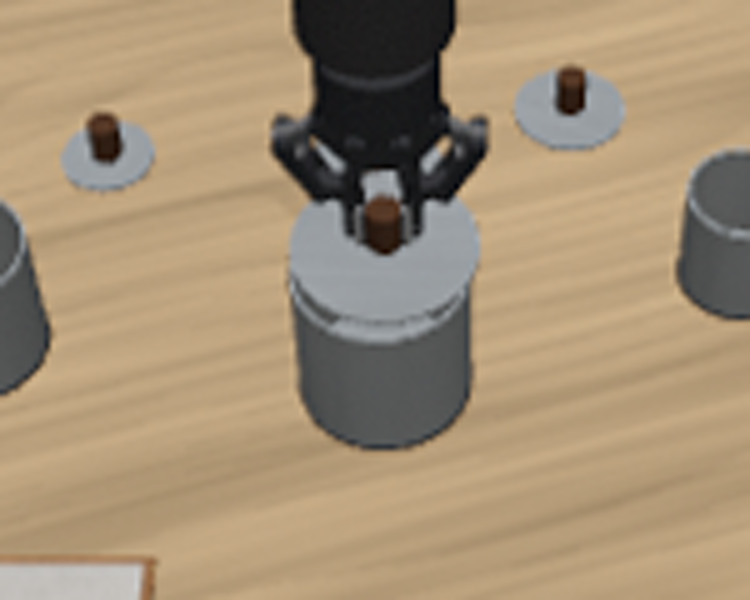

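The scene view shows the lid hovering concentrically over can_xl, at about (380,270) in the crop. I'll let it settle and re-measure.

arm_command --plan '[[[0,0,0,0,0,0,0.01],[0,0,0,0,0,0,0.01]]]'

```text
time_s: 6.43
tcp_pos: [653.2, -120.0, 150.7]
orientation: [[0.953, -0.302, 0.002], [-0.302, -0.953, -0.0], [0.002, -0.0, -1.0]]
ft_force: [-0.0, 0.1, -1.8]
finger_gap: 22.2
grasp_force: 59.1
```

```bash
cat >> h.py <<'E'
def hover(k):
    for c in ('scene','top'):
        P=cloud(manip.get_image(c)); s=manip.read_state(); t=s['tcp_pos']; q=near(P,t,C[k][4]+14); b=q[abs(q[:,2]-(t[2]-9))<5]
        (x,y),r=cv2.minEnclosingCircle(b[:,:2].astype(np.float32)); a=can(P,k)
        print(c,'lid',round(x,1),round(y,1),round(r,1),'can',a)
        if a: print(' tool delta',(s['orientation'].T@[a[0]-x,a[1]-y,0]).round(1))
E
python3 - <<'E'
from h import *
step((652.3,-122.3,133)); hover('xl')
E
```

```text
t 6.43 tcp [ 653.2 -120.   150.7] F [-0.   0.1 -1.8] gap 22.2 tool delta mm [-0.2  2.4 17.7] zaxis [ 1.7e-03 -1.0e-04 -1.0e+00]
scene lid 651.5 -121.6 61.7 can (np.float64(651.7), np.float64(-124.5), np.float64(120.2), 69)
 tool delta [1.1 2.7 0. ]
top lid 649.5 -119.6 60.7 can (np.float64(649.5), np.float64(-122.9), np.float64(119.7), 32)
 tool delta [ 1.   3.1 -0. ]
```

arm_command --plan '[[[0.001,0.0029,0,0,0,0,0.01],[0,0,0.004,0,0,0,0.01],[0,0,0.004,0,0,0,0.01],[0,0,0.004,0,0,0,0.01],[0,0,0,0,0,0,0.01]]]'

```text
time_s: 6.95
tcp_pos: [652.0, -123.3, 135.9]
orientation: [[0.953, -0.302, -0.002], [-0.302, -0.953, 0.0], [-0.002, 0.0, -1.0]]
ft_force: [-0.0, -0.7, -1.5]
finger_gap: 22.2
grasp_force: 59.0
```

arm_command --plan '[[[0,0,0.002,0,0,0,0.01],[0,0,0.0015,0,0,0,0.01],[0,0,0,0,0,0,0.01]]]'

```text
time_s: 7.2
tcp_pos: [652.6, -123.3, 133.4]
orientation: [[0.953, -0.302, -0.001], [-0.302, -0.953, 0.0], [-0.001, 0.0, -1.0]]
ft_force: [0.0, -0.2, -1.4]
finger_gap: 22.0
grasp_force: 59.0
```

```bash
python3 - <<'E'
from h import *
step((652.3,-122.3,133)); hover('xl')
E
```

```text
t 7.2 tcp [ 652.6 -123.3  133.4] F [ 0.  -0.2 -1.4] gap 22.0 tool delta mm [-0.6 -0.8  0.4] zaxis [-6.e-04  0.e+00 -1.e+00]
scene lid 652.4 -125.1 61.3 can (np.float64(649.4), np.float64(-124.9), np.float64(121.9), 139)
 tool delta [-3.   0.7  0. ]
top lid 648.5 -122.7 60.3 can (np.float64(670.2), np.float64(-127.4), np.float64(122.1), 390)
 tool delta [22.1 -2.1 -0. ]
```

arm_command --plan '[[[0,0,0.0007,0,0,0,0.01],[0,0,0.0005,0,0,0,0.01],[0,0,0,0,0,0,0.01]]]'

```text
time_s: 7.55
tcp_pos: [652.9, -123.3, 133.1]
orientation: [[0.953, -0.302, 0.001], [-0.302, -0.953, -0.0], [0.001, -0.0, -1.0]]
ft_force: [-1.2, -0.1, 2.2]
finger_gap: 21.9
grasp_force: 59.5
```

arm_command --plan '[[[0,0,0.0006,0,0,0,0.01],[0,0,0,0,0,0,0.01]]]'

```text
time_s: 7.72
tcp_pos: [653.0, -123.3, 133.1]
orientation: [[0.953, -0.302, 0.001], [-0.302, -0.953, -0.0], [0.001, -0.0, -1.0]]
ft_force: [-3.2, 1.3, 5.3]
finger_gap: 22.5
grasp_force: 59.8
```

Contact force rises at exactly the home height, so the lid is down. Releasing, retreating and moving above the l lid.

arm_command --plan '[[[0,0,0,0,0,0,0.03],[0,0,0,0,0,0,0.05],[0,0,0,0,0,0,0.05],[0,0,-0.01,0,0,0,0.05],[0,0,-0.025,0,0,0,0.05]]]'

```text
time_s: 8.13
tcp_pos: [650.6, -123.2, 164.0]
orientation: [[0.953, -0.303, -0.007], [-0.303, -0.953, 0.0], [-0.006, 0.002, -1.0]]
ft_force: [1.3, -0.8, 0.1]
finger_gap: 50.3
grasp_force: 0.0
```

arm_command --plan '[[[0,0,-0.025,0,0,0,0.05],[-0.02,0.001,-0.01,0,0,0,0.05],[-0.032,0.003,0,0,0,0,0.05],[-0.032,0.003,0,0,0,0,0.05],[-0.032,0.003,0,0,0,0,0.05]]]'

```text
time_s: 8.55
tcp_pos: [538.1, -97.7, 202.5]
orientation: [[0.953, -0.302, 0.001], [-0.302, -0.953, 0.0], [0.001, -0.0, -1.0]]
ft_force: [-0.3, 0.3, -0.4]
finger_gap: 49.8
grasp_force: 0.0
```

arm_command --plan '[[[-0.032,0.003,0,0,0,0,0.05],[-0.03,0.003,0.02,0,0,0,0.05],[0,0,0.03,0,0,0,0.05],[0,0,0.02,0,0,0,0.05],[0,0,0,0,0,0,0.05]]]'

```text
time_s: 8.97
tcp_pos: [475.7, -84.8, 129.7]
orientation: [[0.953, -0.302, -0.004], [-0.302, -0.953, -0.0], [-0.004, 0.001, -1.0]]
ft_force: [0.1, 0.1, 0.8]
finger_gap: 50.1
grasp_force: 0.0
```

```bash
python3 - <<'E'
from h import *
P=cloud(manip.get_image('wrist')); print(lid(P,'l',(478,-84))); step((478,-84,21.3))
P=cloud(manip.get_image('scene')); q=near(P,(652,-125),75); b=q[abs(q[:,2]-124)<5]; print(cv2.minEnclosingCircle(b[:,:2].astype(np.float32)), b[:,2].mean()); n=np.linalg.lstsq(np.c_[b[:,:2]-b[:,:2].mean(0),np.ones(len(b))],b[:,2],rcond=None)[0]; print('tilt',n)
E
```

```text
('knob', array([479.6, -82.5,  49.1]), 944, 'plate', 478.2, -82.1, 52.1)
t 9.02 tcp [477.2 -85.  131.5] F [0.3 0.5 0.8] gap 49.8 tool delta mm [  0.7  -1.3 110.2] zaxis [-2.6e-03 -7.0e-04 -1.0e+00]
((651.1135864257812, -122.35000610351562), 62.86717224121094) 125.50340194508172
tilt [-1.84109153e-03 -2.19681505e-03  1.25503402e+02]
```

xl is level with the plate at rim height. Grasping the l lid.

arm_command --plan '[[[0,-0.001,0.03,0,0,0,0.05],[0,-0.001,0.03,0,0,0,0.05],[0,0,0.025,0,0,0,0.05],[0,0,0.015,0,0,0,0.05],[0,0,0.008,0,0,0,0.05]]]'

```text
time_s: 9.48
tcp_pos: [479.5, -83.0, 23.4]
orientation: [[0.953, -0.302, -0.001], [-0.302, -0.953, -0.0], [-0.001, 0.001, -1.0]]
ft_force: [0.6, 0.4, 0.2]
finger_gap: 50.4
grasp_force: 0.0
```

arm_command --plan '[[[0,0,0,0,0,0,0.035],[0,0,0,0,0,0,0.02],[0,0,0,0,0,0,0.01],[0,0,0,0,0,0,0.01],[0,0,0,0,0,0,0.01]]]' --newtons 60

```text
time_s: 9.9
tcp_pos: [480.1, -82.7, 25.4]
orientation: [[0.953, -0.302, 0.003], [-0.302, -0.953, 0.0], [0.003, -0.001, -1.0]]
ft_force: [-0.4, 0.9, 5.3]
finger_gap: 22.0
grasp_force: 59.1
```

arm_command --plan '[[[0,0,-0.01,0,0,0,0.01],[0,0,-0.02,0,0,0,0.01],[0,0,-0.03,0,0,0,0.01],[0.005,0.009,-0.03,0,0,0,0.01],[0.01,0.018,-0.03,0,0,0,0.01]]]'

```text
time_s: 10.32
tcp_pos: [484.5, -112.5, 146.0]
orientation: [[0.954, -0.3, 0.0], [-0.3, -0.954, 0.0], [0.0, -0.001, -1.0]]
ft_force: [1.8, 0.4, -2.1]
finger_gap: 21.9
grasp_force: 58.9
```

arm_command --plan '[[[0.015,0.027,-0.02,0,0,0,0.01],[0.015,0.027,0,0,0,0,0.01],[0.015,0.027,0,0,0,0,0.01],[0.015,0.027,0,0,0,0,0.01],[0.015,0.027,0,0,0,0,0.01]]]'

```text
time_s: 10.73
tcp_pos: [515.7, -265.9, 164.8]
orientation: [[0.953, -0.302, 0.001], [-0.302, -0.953, 0.0], [0.001, -0.0, -1.0]]
ft_force: [-0.0, 1.2, -1.5]
finger_gap: 22.1
grasp_force: 58.9
```

arm_command --plan '[[[0.015,0.028,0,0,0,0,0.01],[0.015,0.028,0,0,0,0,0.01],[0.015,0.028,0,0,0,0,0.01],[0.008,0.016,0,0,0,0,0.01],[0.0045,0.01,0,0,0,0,0.01]]]'

```text
time_s: 11.15
tcp_pos: [537.0, -388.9, 163.8]
orientation: [[0.953, -0.304, -0.0], [-0.304, -0.953, 0.0], [-0.0, 0.0, -1.0]]
ft_force: [0.6, 0.8, -0.0]
finger_gap: 22.2
grasp_force: 58.9
```

arm_command --plan '[[[0,0,0,0,0,0,0.01],[0,0,0.008,0,0,0,0.01],[0,0,0.01,0,0,0,0.01],[0,0,0.006,0,0,0,0.01],[0,0,0,0,0,0,0.01]]]'

```text
time_s: 11.57
tcp_pos: [536.3, -385.1, 137.9]
orientation: [[0.954, -0.301, -0.003], [-0.301, -0.954, 0.002], [-0.003, -0.001, -1.0]]
ft_force: [0.4, 0.6, -1.2]
finger_gap: 22.1
grasp_force: 58.9
```

arm_command --plan '[[[0,0,0,0,0,0,0.01],[0,0,0,0,0,0,0.01]]]'

```text
time_s: 11.73
tcp_pos: [537.6, -386.3, 140.2]
orientation: [[0.954, -0.301, 0.0], [-0.301, -0.954, -0.0], [0.0, 0.0, -1.0]]
ft_force: [-0.4, -0.3, -0.8]
finger_gap: 21.8
grasp_force: 58.9
```

```bash
sed -i 's/(t\[2\]-9))<5/(t[2]-10))<5/' h.py; python3 - <<'E'
from h import *
step((539.6,-386.2,120)); hover('l')
E
```

```text
t 11.73 tcp [ 537.6 -386.3  140.2] F [-0.4 -0.3 -0.8] gap 21.8 tool delta mm [ 1.9 -0.7 20.2] zaxis [ 1.e-04 -2.e-04 -1.e+00]
scene lid 536.7 -386.8 53.1 can (np.float64(540.1), np.float64(-387.1), np.float64(105.0), 65)
 tool delta [ 3.4 -0.8  0. ]
top lid 533.4 -386.0 51.7 can None
```

arm_command --plan '[[[0.0035,-0.001,0,0,0,0,0.01],[0,0,0.005,0,0,0,0.01],[0,0,0.004,0,0,0,0.01],[0,0,0,0,0,0,0.01],[0,0,0,0,0,0,0.01]]]'

```text
time_s: 12.25
tcp_pos: [540.6, -386.7, 130.4]
orientation: [[0.953, -0.302, -0.001], [-0.302, -0.953, 0.0], [-0.001, -0.0, -1.0]]
ft_force: [-0.1, -0.6, -1.3]
finger_gap: 22.1
grasp_force: 58.9
```

```bash
python3 - <<'E'
from h import *
step((539.6,-386.2,120)); hover('l')
E
```

```text
t 12.25 tcp [ 540.6 -386.7  130.4] F [-0.1 -0.6 -1.3] gap 22.1 tool delta mm [-1.1 -0.2 10.4] zaxis [-1.1e-03  4.0e-04 -1.0e+00]
scene lid 538.6 -387.4 54.8 can (np.float64(539.9), np.float64(-387.2), np.float64(104.7), 57)
 tool delta [ 1.2 -0.5 -0. ]
top lid 536.2 -386.1 51.5 can None
```

arm_command --plan '[[[0.0013,-0.0008,0,0,0,0,0.01],[0,0,0.004,0,0,0,0.01],[0,0,0.004,0,0,0,0.01],[0,0,0.001,0,0,0,0.01],[0,0,0,0,0,0,0.01]]]'

```text
time_s: 12.77
tcp_pos: [542.0, -386.3, 121.2]
orientation: [[0.953, -0.302, -0.001], [-0.302, -0.953, 0.0], [-0.001, -0.0, -1.0]]
ft_force: [-0.2, -0.3, -1.3]
finger_gap: 22.1
grasp_force: 58.8
```

arm_command --plan '[[[0,0,0.0006,0,0,0,0.01],[0,0,0,0,0,0,0.01]]]'

```text
time_s: 12.93
tcp_pos: [542.4, -386.5, 121.3]
orientation: [[0.953, -0.302, -0.0], [-0.302, -0.953, -0.0], [-0.0, 0.0, -1.0]]
ft_force: [-0.3, -0.4, -1.4]
finger_gap: 22.1
grasp_force: 58.8
```

arm_command --plan '[[[0,0,0.0006,0,0,0,0.01],[0,0,0,0,0,0,0.01]]]'

```text
time_s: 13.1
tcp_pos: [542.5, -386.5, 120.8]
orientation: [[0.953, -0.302, 0.0], [-0.302, -0.953, -0.0], [0.0, -0.0, -1.0]]
ft_force: [-0.3, 0.8, -2.2]
finger_gap: 22.1
grasp_force: 58.8
```

arm_command --plan '[[[0,0,0.0007,0,0,0,0.01],[0,0,0,0,0,0,0.01]]]'

```text
time_s: 13.27
tcp_pos: [542.5, -386.6, 120.5]
orientation: [[0.953, -0.302, 0.0], [-0.302, -0.953, -0.0], [0.0, 0.0, -1.0]]
ft_force: [-0.6, 0.2, 1.7]
finger_gap: 22.2
grasp_force: 59.2
```

arm_command --plan '[[[0,0,0.0007,0,0,0,0.01],[0,0,0,0,0,0,0.01]]]'

```text
time_s: 13.43
tcp_pos: [542.6, -386.6, 120.5]
orientation: [[0.953, -0.302, 0.001], [-0.302, -0.953, -0.001], [0.001, 0.0, -1.0]]
ft_force: [-1.6, 1.7, 5.0]
finger_gap: 22.3
grasp_force: 59.6
```

Contact at home height. Releasing and going to the s lid.

arm_command --plan '[[[0,0,0,0,0,0,0.03],[0,0,0,0,0,0,0.05],[0,0,0,0,0,0,0.05],[0,0,-0.01,0,0,0,0.05],[0,0,-0.025,0,0,0,0.05]]]'

```text
time_s: 13.85
tcp_pos: [540.5, -385.4, 151.4]
orientation: [[0.953, -0.303, -0.006], [-0.303, -0.953, 0.003], [-0.007, -0.001, -1.0]]
ft_force: [-0.3, -0.1, 0.0]
finger_gap: 50.1
grasp_force: 0.0
```

arm_command --plan '[[[0,0,-0.025,0,0,0,0.05],[-0.02,-0.009,-0.01,0,0,0,0.05],[-0.03,-0.012,0,0,0,0,0.05],[-0.03,-0.012,0,0,0,0,0.05],[-0.03,-0.012,0,0,0,0,0.05]]]'

```text
time_s: 14.27
tcp_pos: [450.2, -309.8, 190.0]
orientation: [[0.953, -0.302, 0.001], [-0.302, -0.953, -0.0], [0.001, 0.0, -1.0]]
ft_force: [0.0, 1.3, 0.5]
finger_gap: 50.1
grasp_force: 0.0
```

arm_command --plan '[[[-0.03,-0.012,0,0,0,0,0.05],[-0.027,-0.011,0.01,0,0,0,0.05],[0,0,0.03,0,0,0,0.05],[0,0,0.02,0,0,0,0.05],[0,0,0,0,0,0,0.05]]]'

```text
time_s: 14.68
tcp_pos: [401.5, -270.2, 127.2]
orientation: [[0.953, -0.302, -0.004], [-0.302, -0.953, 0.002], [-0.004, -0.0, -1.0]]
ft_force: [-0.6, -0.3, 0.4]
finger_gap: 50.0
grasp_force: 0.0
```

```bash
cat >> h.py <<'E'
def tilt(k):
    P=cloud(manip.get_image('scene')); x,y,h,_,r=C[k]; q=near(P,(x+2,y-1.5),r+10); b=q[abs(q[:,2]-h-4)<6]
    n=np.linalg.lstsq(np.c_[b[:,:2]-b[:,:2].mean(0),np.ones(len(b))],b[:,2],rcond=None)[0]; print(k,'tilt',n.round(4),cv2.minEnclosingCircle(b[:,:2].astype(np.float32)))
E
python3 - <<'E'
from h import *
P=cloud(manip.get_image('wrist')); print(lid(P,'s',(404,-270))); step((404,-270,22)); tilt('l'); tilt('xl')
E
```

```text
('knob', array([ 405.7, -269.9,   49.1]), 965, 'plate', 404.4, -269.5, 35.0)
t 14.73 tcp [ 402.8 -270.9  128.9] F [ 0.5 -0.4 -0.2] gap 49.5 tool delta mm [  1.2  -1.3 106.9] zaxis [-2.6e-03  5.0e-04 -1.0e+00]
l tilt [ 1.700000e-03 -2.400000e-03  1.107498e+02] ((541.2041625976562, -388.7176818847656), 53.29966354370117)
xl tilt [-4.300000e-03  3.800000e-03  1.257013e+02] ((652.2432250976562, -125.98690032958984), 62.05311965942383)
```

arm_command --plan '[[[0.0005,-0.0007,0.03,0,0,0,0.05],[0.0005,-0.0008,0.03,0,0,0,0.05],[0,0,0.023,0,0,0,0.05],[0,0,0.015,0,0,0,0.05],[0,0,0.008,0,0,0,0.05]]]'

```text
time_s: 15.25
tcp_pos: [405.5, -270.4, 22.7]
orientation: [[0.953, -0.302, -0.001], [-0.302, -0.953, 0.0], [-0.001, 0.0, -1.0]]
ft_force: [-0.0, -0.5, 0.6]
finger_gap: 49.7
grasp_force: 0.0
```

arm_command --plan '[[[0,0,0,0,0,0,0.035],[0,0,0,0,0,0,0.02],[0,0,0,0,0,0,0.01],[0,0,0,0,0,0,0.01],[0,0,0,0,0,0,0.01]]]' --newtons 60

```text
time_s: 15.67
tcp_pos: [406.1, -270.3, 24.6]
orientation: [[0.953, -0.302, 0.002], [-0.302, -0.953, -0.001], [0.002, -0.0, -1.0]]
ft_force: [-0.7, 1.0, 3.2]
finger_gap: 22.1
grasp_force: 58.8
```

arm_command --plan '[[[0,0,-0.01,0,0,0,0.01],[0,0,-0.02,0,0,0,0.01],[0,-0.005,-0.03,0,0,0,0.01],[0,-0.01,-0.03,0,0,0,0.01],[0,-0.02,-0.03,0,0,0,0.01]]]'

```text
time_s: 16.08
tcp_pos: [415.1, -237.1, 145.1]
orientation: [[0.953, -0.303, -0.0], [-0.303, -0.953, -0.0], [-0.0, 0.0, -1.0]]
ft_force: [1.7, 0.3, -1.4]
finger_gap: 22.2
grasp_force: 58.8
```

arm_command --plan '[[[-0.002,-0.03,0,0,0,0,0.01],[-0.002,-0.032,0,0,0,0,0.01],[-0.002,-0.032,0,0,0,0,0.01],[-0.002,-0.032,0,0,0,0,0.01],[-0.002,-0.032,0,0,0,0,0.01]]]'

```text
time_s: 16.5
tcp_pos: [454.1, -81.6, 144.3]
orientation: [[0.953, -0.302, 0.002], [-0.302, -0.953, 0.0], [0.001, -0.001, -1.0]]
ft_force: [-0.2, -0.3, -0.6]
finger_gap: 22.1
grasp_force: 58.8
```

arm_command --plan '[[[-0.002,-0.032,0,0,0,0,0.01],[-0.002,-0.032,0,0,0,0,0.01],[-0.002,-0.032,0,0,0,0,0.01],[-0.002,-0.032,0,0,0,0,0.01],[-0.002,-0.032,0,0,0,0,0.01]]]'

```text
time_s: 16.92
tcp_pos: [492.8, 74.2, 144.2]
orientation: [[0.953, -0.302, 0.001], [-0.302, -0.953, 0.001], [0.001, -0.001, -1.0]]
ft_force: [1.1, -0.5, -1.1]
finger_gap: 22.1
grasp_force: 58.8
```

```bash
python3 - <<'E'
from h import *
step((558,356.8,150))
E
```

```text
t 16.92 tcp [492.8  74.2 144.2] F [ 1.1 -0.5 -1.1] gap 22.1 tool delta mm [ -23.1 -289.1   -5.5] zaxis [ 1.1e-03  7.0e-04 -1.0e+00]
```

arm_command --plan '[[[-0.0025,-0.032,0,0,0,0,0.01],[-0.0025,-0.032,0,0,0,0,0.01],[-0.0025,-0.032,0,0,0,0,0.01],[-0.0025,-0.032,0,0,0,0,0.01],[-0.0025,-0.032,0,0,0,0,0.01]]]'

```text
time_s: 17.33
tcp_pos: [529.1, 230.4, 144.1]
orientation: [[0.953, -0.302, 0.001], [-0.302, -0.953, 0.001], [0.0, -0.001, -1.0]]
ft_force: [1.1, -0.7, -0.9]
finger_gap: 22.2
grasp_force: 58.8
```

arm_command --plan '[[[-0.0025,-0.032,0,0,0,0,0.01],[-0.0025,-0.032,0,0,0,0,0.01],[-0.0025,-0.032,0,0,0,0,0.01],[-0.0015,-0.018,0,0,0,0,0.01],[-0.0005,-0.01,0,0,0,0,0.01]]]'

```text
time_s: 17.75
tcp_pos: [557.7, 352.3, 143.5]
orientation: [[0.954, -0.301, 0.0], [-0.301, -0.954, 0.0], [0.0, -0.001, -1.0]]
ft_force: [0.1, -0.6, -0.3]
finger_gap: 21.9
grasp_force: 58.9
```

arm_command --plan '[[[0,0,0,0,0,0,0.01],[0,0,0.012,0,0,0,0.01],[0,0,0.014,0,0,0,0.01],[0,0,0.008,0,0,0,0.01],[0,0,0,0,0,0,0.01]]]'

```text
time_s: 18.17
tcp_pos: [556.2, 347.7, 106.9]
orientation: [[0.953, -0.303, -0.003], [-0.303, -0.953, -0.003], [-0.002, 0.003, -1.0]]
ft_force: [-0.6, -0.5, -1.2]
finger_gap: 22.2
grasp_force: 58.9
```

arm_command --plan '[[[0,0,0,0,0,0,0.01],[0,0,0,0,0,0,0.01],[0,0,0,0,0,0,0.01]]]'

```text
time_s: 18.42
tcp_pos: [557.9, 349.8, 110.3]
orientation: [[0.953, -0.302, 0.001], [-0.302, -0.953, 0.001], [0.001, -0.001, -1.0]]
ft_force: [-0.0, -1.2, -0.5]
finger_gap: 22.0
grasp_force: 58.9
```

```bash
python3 - <<'E'
from h import *
step((558,356.8,90)); hover('s')
E
```

```text
t 18.42 tcp [557.9 349.8 110.3] F [-0.  -1.2 -0.5] gap 22.0 tool delta mm [-2.  -6.6 20.3] zaxis [ 1.e-03  8.e-04 -1.e+00]
scene lid 555.3 346.8 35.9 can (np.float64(558.7), np.float64(355.4), np.float64(75.6), 37)
 tool delta [ 0.6 -9.2  0. ]
top lid 553.3 349.0 34.7 can None
```

arm_command --plan '[[[0.0008,-0.0093,0,0,0,0,0.01],[0,0,0.003,0,0,0,0.01],[0,0,0.003,0,0,0,0.01],[0,0,0,0,0,0,0.01],[0,0,0,0,0,0,0.01]]]'

```text
time_s: 18.93
tcp_pos: [560.8, 358.2, 102.8]
orientation: [[0.953, -0.302, -0.001], [-0.302, -0.953, -0.001], [-0.001, 0.001, -1.0]]
ft_force: [-0.9, -0.5, -0.4]
finger_gap: 22.5
grasp_force: 58.9
```

```bash
python3 - <<'E'
from h import *
step((558,356.8,90)); hover('s')
E
```

```text
t 18.93 tcp [560.8 358.2 102.8] F [-0.9 -0.5 -0.4] gap 22.5 tool delta mm [-2.2  2.2 12.8] zaxis [-8.e-04 -8.e-04 -1.e+00]
scene lid 559.5 354.3 34.7 can (np.float64(559.0), np.float64(356.0), np.float64(75.6), 32)
 tool delta [-1.  -1.5 -0. ]
top lid 556.7 358.3 34.7 can (np.float64(557.5), np.float64(356.5), np.float64(74.5), 17)
 tool delta [1.3 1.4 0. ]
```

arm_command --plan '[[[0,0,0.004,0,0,0,0.01],[0,0,0.004,0,0,0,0.01],[0,0,0.003,0,0,0,0.01],[0,0,0,0,0,0,0.01],[0,0,0,0,0,0,0.01]]]'

```text
time_s: 19.45
tcp_pos: [560.9, 358.3, 92.0]
orientation: [[0.953, -0.302, -0.001], [-0.302, -0.953, -0.001], [-0.0, 0.001, -1.0]]
ft_force: [0.2, -1.1, -0.1]
finger_gap: 22.2
grasp_force: 58.9
```

arm_command --plan '[[[0,0,0.0008,0,0,0,0.01],[0,0,0,0,0,0,0.01]]]'

```text
time_s: 19.62
tcp_pos: [561.1, 358.5, 91.6]
orientation: [[0.953, -0.302, 0.0], [-0.302, -0.953, 0.0], [0.0, -0.0, -1.0]]
ft_force: [-0.9, -0.3, -1.4]
finger_gap: 22.6
grasp_force: 58.9
```

arm_command --plan '[[[0,0,0.0008,0,0,0,0.01],[0,0,0,0,0,0,0.01]]]'

```text
time_s: 19.78
tcp_pos: [561.1, 358.5, 90.8]
orientation: [[0.953, -0.302, 0.0], [-0.302, -0.953, 0.0], [0.0, -0.0, -1.0]]
ft_force: [0.2, 0.6, -1.0]
finger_gap: 22.2
grasp_force: 58.9
```

arm_command --plan '[[[0,0,0.0006,0,0,0,0.01],[0,0,0,0,0,0,0.01]]]'

```text
time_s: 19.95
tcp_pos: [561.2, 358.6, 90.7]
orientation: [[0.953, -0.302, 0.0], [-0.302, -0.953, 0.0], [0.0, -0.0, -1.0]]
ft_force: [-0.7, 0.1, 3.0]
finger_gap: 22.0
grasp_force: 59.3
```

arm_command --plan '[[[0,0,0.0006,0,0,0,0.01],[0,0,0,0,0,0,0.01]]]'

```text
time_s: 20.12
tcp_pos: [561.3, 358.6, 90.7]
orientation: [[0.953, -0.302, 0.001], [-0.302, -0.953, 0.0], [0.001, -0.001, -1.0]]
ft_force: [-2.4, -1.3, 6.4]
finger_gap: 22.2
grasp_force: 59.7
```

Contact at home height. Releasing and going to the m lid.

arm_command --plan '[[[0,0,0,0,0,0,0.03],[0,0,0,0,0,0,0.05],[0,0,0,0,0,0,0.05],[0,0,-0.01,0,0,0,0.05],[0,0,-0.025,0,0,0,0.05]]]'

```text
time_s: 20.53
tcp_pos: [559.3, 356.9, 121.6]
orientation: [[0.953, -0.303, -0.005], [-0.303, -0.953, -0.004], [-0.003, 0.006, -1.0]]
ft_force: [-0.7, 1.2, -1.2]
finger_gap: 49.9
grasp_force: 0.0
```

arm_command --plan '[[[0,0,-0.025,0,0,0,0.05],[-0.001,0.015,-0.01,0,0,0,0.05],[-0.001,0.032,0,0,0,0,0.05],[-0.001,0.032,0,0,0,0,0.05],[-0.001,0.032,0,0,0,0,0.05]]]'

```text
time_s: 20.95
tcp_pos: [523.3, 253.0, 160.3]
orientation: [[0.953, -0.301, 0.001], [-0.301, -0.953, 0.001], [0.0, -0.001, -1.0]]
ft_force: [-0.3, -0.8, 0.4]
finger_gap: 49.9
grasp_force: 0.0
```

arm_command --plan '[[[-0.001,0.032,0,0,0,0,0.05],[-0.001,0.032,0,0,0,0,0.05],[-0.001,0.032,0,0,0,0,0.05],[-0.001,0.032,0,0,0,0,0.05],[-0.001,0.032,0,0,0,0,0.05]]]'

```text
time_s: 21.37
tcp_pos: [470.1, 101.6, 160.4]
orientation: [[0.953, -0.302, 0.001], [-0.302, -0.953, 0.0], [0.001, -0.001, -1.0]]
ft_force: [0.6, -0.8, 0.6]
finger_gap: 49.7
grasp_force: 0.0
```

arm_command --plan '[[[-0.001,0.02,0.012,0,0,0,0.05],[0,0.008,0.012,0,0,0,0.05],[0,0,0,0,0,0,0.05],[0,0,0,0,0,0,0.05]]]'

```text
time_s: 21.7
tcp_pos: [461.4, 76.2, 136.2]
orientation: [[0.953, -0.303, 0.0], [-0.303, -0.953, -0.0], [0.0, 0.0, -1.0]]
ft_force: [-0.6, -0.2, -0.4]
finger_gap: 49.9
grasp_force: 0.0
```

```bash
python3 - <<'E'
from h import *
P=cloud(manip.get_image('wrist')); print(lid(P,'m',(461,76))); step((461.4,76.8,22)); tilt('s')
E
```

```text
('knob', array([463.5,  77.8,  49.1]), 887, 'plate', 462.3, 78.3, 43.1)
t 21.75 tcp [462.   76.9 136.5] F [-0.2  0.3  0.4] gap 49.8 tool delta mm [ -0.7   0.4 114.5] zaxis [ 1.1e-03  2.0e-04 -1.0e+00]
s tilt [-1.49000e-02  8.20000e-03  8.12235e+01] ((558.8785400390625, 356.6200866699219), 35.80834197998047)
```

arm_command --plan '[[[0.0005,-0.0005,0.032,0,0,0,0.05],[0,0,0.032,0,0,0,0.05],[0,0,0.026,0,0,0,0.05],[0,0,0.015,0,0,0,0.05],[0,0,0.008,0,0,0,0.05]]]'

```text
time_s: 22.22
tcp_pos: [461.7, 77.3, 21.0]
orientation: [[0.954, -0.301, -0.002], [-0.301, -0.954, -0.001], [-0.002, 0.002, -1.0]]
ft_force: [0.2, 0.5, 0.8]
finger_gap: 50.3
grasp_force: 0.0
```

arm_command --plan '[[[0,0,0,0,0,0,0.035],[0,0,0,0,0,0,0.02],[0,0,0,0,0,0,0.01],[0,0,0,0,0,0,0.01],[0,0,0,0,0,0,0.01]]]' --newtons 60

```text
time_s: 22.63
tcp_pos: [462.5, 77.2, 23.6]
orientation: [[0.953, -0.302, 0.002], [-0.302, -0.953, 0.001], [0.001, -0.002, -1.0]]
ft_force: [0.1, 0.4, -0.3]
finger_gap: 22.0
grasp_force: 58.7
```

arm_command --plan '[[[0,0,-0.01,0,0,0,0.01],[0,0,-0.02,0,0,0,0.01],[0,0,-0.03,0,0,0,0.01],[0.005,-0.003,-0.03,0,0,0,0.01],[0.01,-0.008,-0.03,0,0,0,0.01]]]'

```text
time_s: 23.05
tcp_pos: [478.3, 82.1, 144.6]
orientation: [[0.953, -0.302, -0.0], [-0.302, -0.953, 0.0], [-0.0, -0.0, -1.0]]
ft_force: [2.0, 0.6, -2.4]
finger_gap: 22.4
grasp_force: 58.8
```

arm_command --plan '[[[0.02,-0.015,-0.01,0,0,0,0.01],[0.025,-0.019,0,0,0,0,0.01],[0.025,-0.019,0,0,0,0,0.01],[0.025,-0.019,0,0,0,0,0.01],[0.025,-0.019,0,0,0,0,0.01]]]'

```text
time_s: 23.47
tcp_pos: [622.7, 133.6, 153.5]
orientation: [[0.953, -0.302, 0.001], [-0.302, -0.953, 0.001], [0.001, -0.001, -1.0]]
ft_force: [-0.2, 0.7, -1.0]
finger_gap: 22.3
grasp_force: 58.8
```

arm_command --plan '[[[0.015,-0.01,0,0,0,0,0.01],[0,0,0.008,0,0,0,0.01],[0,0,0.012,0,0,0,0.01],[0,0,0.006,0,0,0,0.01],[0,0,0,0,0,0,0.01]]]'

```text
time_s: 23.88
tcp_pos: [636.5, 137.4, 124.5]
orientation: [[0.953, -0.303, -0.004], [-0.303, -0.953, -0.001], [-0.003, 0.002, -1.0]]
ft_force: [-0.4, -0.9, -1.1]
finger_gap: 22.3
grasp_force: 58.8
```

arm_command --plan '[[[0,0,0,0,0,0,0.01],[0,0,0,0,0,0,0.01],[0,0,0,0,0,0,0.01]]]'

```text
time_s: 24.13
tcp_pos: [638.8, 138.3, 127.6]
orientation: [[0.953, -0.302, 0.001], [-0.302, -0.953, 0.001], [0.001, -0.001, -1.0]]
ft_force: [-0.6, 0.3, -1.1]
finger_gap: 22.4
grasp_force: 58.8
```

```bash
python3 - <<'E'
from h import *
step((639.6,138,105)); hover('m')
E
```

```text
t 24.13 tcp [638.8 138.3 127.6] F [-0.6  0.3 -1.1] gap 22.4 tool delta mm [ 0.9  0.1 22.6] zaxis [ 1.2e-03  5.0e-04 -1.0e+00]
scene lid 639.0 137.2 43.8 can (np.float64(640.8), np.float64(136.6), np.float64(90.5), 47)
 tool delta [ 1.9 -0.   0. ]
top lid 636.2 137.9 42.8 can (np.float64(638.1), np.float64(138.3), np.float64(88.9), 17)
 tool delta [ 1.7 -1.   0. ]
```

arm_command --plan '[[[0.0018,-0.0004,0,0,0,0,0.01],[0,0,0.005,0,0,0,0.01],[0,0,0.005,0,0,0,0.01],[0,0,0,0,0,0,0.01],[0,0,0,0,0,0,0.01]]]'

```text
time_s: 24.65
tcp_pos: [640.1, 137.9, 115.8]
orientation: [[0.953, -0.302, -0.001], [-0.302, -0.953, -0.001], [-0.001, 0.001, -1.0]]
ft_force: [-0.5, 0.1, -0.3]
finger_gap: 22.5
grasp_force: 58.8
```

```bash
python3 - <<'E'
from h import *
step((639.6,138,104)); hover('m')
E
```

```text
t 24.65 tcp [640.1 137.9 115.8] F [-0.5  0.1 -0.3] gap 22.5 tool delta mm [-0.5  0.  11.8] zaxis [-1.3e-03 -7.0e-04 -1.0e+00]
scene lid 640.5 137.9 44.5 can (np.float64(640.2), np.float64(137.2), np.float64(90.0), 45)
 tool delta [-0.1  0.8  0. ]
top lid 634.1 137.7 41.5 can None
```

arm_command --plan '[[[0,0,0.004,0,0,0,0.01],[0,0,0.004,0,0,0,0.01],[0,0,0.0025,0,0,0,0.01],[0,0,0,0,0,0,0.01],[0,0,0,0,0,0,0.01]]]'

```text
time_s: 25.17
tcp_pos: [640.4, 138.0, 105.7]
orientation: [[0.953, -0.302, -0.001], [-0.302, -0.953, -0.0], [-0.0, 0.0, -1.0]]
ft_force: [0.3, -0.5, -0.2]
finger_gap: 22.3
grasp_force: 58.7
```

arm_command --plan '[[[0,0,0.0008,0,0,0,0.01],[0,0,0,0,0,0,0.01]]]'

```text
time_s: 25.33
tcp_pos: [640.5, 138.1, 105.3]
orientation: [[0.953, -0.302, 0.0], [-0.302, -0.953, 0.0], [0.0, -0.0, -1.0]]
ft_force: [-0.1, 0.1, -1.4]
finger_gap: 22.1
grasp_force: 58.7
```

arm_command --plan '[[[0,0,0.0006,0,0,0,0.01],[0,0,0,0,0,0,0.01]]]'

```text
time_s: 25.5
tcp_pos: [640.5, 138.1, 104.7]
orientation: [[0.953, -0.302, 0.0], [-0.302, -0.953, 0.0], [0.0, -0.0, -1.0]]
ft_force: [-0.4, -0.2, -0.4]
finger_gap: 22.4
grasp_force: 58.7
```

arm_command --plan '[[[0,0,0.0006,0,0,0,0.01],[0,0,0,0,0,0,0.01]]]'

```text
time_s: 25.67
tcp_pos: [640.5, 138.1, 104.1]
orientation: [[0.953, -0.302, -0.0], [-0.302, -0.953, 0.0], [-0.0, -0.0, -1.0]]
ft_force: [-0.3, 0.2, -0.4]
finger_gap: 22.3
grasp_force: 58.7
```

arm_command --plan '[[[0,0,0.0006,0,0,0,0.01],[0,0,0,0,0,0,0.01]]]'

```text
time_s: 25.83
tcp_pos: [640.6, 138.1, 103.6]
orientation: [[0.953, -0.302, 0.0], [-0.302, -0.953, 0.0], [0.0, -0.0, -1.0]]
ft_force: [-0.5, -0.4, 1.0]
finger_gap: 22.1
grasp_force: 59.1
```

arm_command --plan '[[[0,0,0.0006,0,0,0,0.01],[0,0,0,0,0,0,0.01]]]'

```text
time_s: 26.0
tcp_pos: [640.7, 138.1, 103.6]
orientation: [[0.953, -0.302, 0.001], [-0.302, -0.953, 0.0], [0.001, -0.0, -1.0]]
ft_force: [-2.2, 0.1, 4.5]
finger_gap: 22.2
grasp_force: 59.3
```

arm_command --plan '[[[0,0,0,0,0,0,0.03],[0,0,0,0,0,0,0.05],[0,0,0,0,0,0,0.05],[0,0,-0.01,0,0,0,0.05],[0,0,-0.025,0,0,0,0.05]]]'

```text
time_s: 26.42
tcp_pos: [638.4, 137.3, 135.0]
orientation: [[0.953, -0.303, -0.006], [-0.303, -0.953, -0.002], [-0.005, 0.004, -1.0]]
ft_force: [1.1, -0.2, 0.1]
finger_gap: 50.5
grasp_force: 0.0
```

arm_command --plan '[[[0,0,-0.03,0,0,0,0.05],[-0.02,0,-0.03,0,0,0,0.05],[-0.035,0,-0.01,0,0,0,0.05],[-0.035,0,0,0,0,0,0.05],[-0.035,0,0,0,0,0,0.05]]]'

```text
time_s: 26.83
tcp_pos: [520.7, 176.2, 209.5]
orientation: [[0.953, -0.303, 0.002], [-0.303, -0.953, 0.001], [0.001, -0.002, -1.0]]
ft_force: [-0.4, 0.6, 0.0]
finger_gap: 49.8
grasp_force: 0.0
```

arm_command --plan '[[[-0.02,0,0,0,0,0,0.05],[0,0,0,0,0,0,0.05],[0,0,0,0,0,0,0.05]]]'

```text
time_s: 27.08
tcp_pos: [501.8, 182.4, 209.4]
orientation: [[0.954, -0.3, 0.002], [-0.3, -0.954, 0.001], [0.001, -0.002, -1.0]]
ft_force: [-0.5, -0.3, -0.1]
finger_gap: 49.9
grasp_force: 0.0
```

```bash
python3 - <<'E'
from h import *
for k in C: tilt(k)
step((0,0,0))
p=manip.get_image('scene'); save('f.png',cv2.resize(p['image'][180:300,180:440],None,fx=3,fy=3,interpolation=cv2.INTER_CUBIC))
P=cloud(manip.get_image('top'))
for k,(x,y,h,_,r) in C.items():
    q=near(P,(x,y),r+8); b=q[abs(q[:,2]-h-4)<6]
    print('top',k,cv2.minEnclosingCircle(b[:,:2].astype(np.float32)) if len(b) else 0,np.linalg.lstsq(np.c_[b[:,:2]-b[:,:2].mean(0),np.ones(len(b))],b[:,2],rcond=None)[0].round(4))
E
```

```text
xl tilt [-6.300000e-03 -1.300000e-03  1.255329e+02] ((651.091796875, -124.98025512695312), 62.236961364746094)
l tilt [ 1.300000e-03 -3.300000e-03  1.108446e+02] ((541.2155151367188, -388.4945068359375), 53.79690170288086)
m tilt [2.00000e-03 2.30000e-03 9.52458e+01] ((640.5676879882812, 137.1214599609375), 44.49574279785156)
s tilt [-1.38000e-02 -3.70000e-03  8.14104e+01] ((558.2703857421875, 354.339599609375), 36.2594108581543)
t 27.28 tcp [503.  181.7 207.9] F [-0.1 -0.1  0.6] gap 50.3 tool delta mm [-424.5  325.4  207.9] zaxis [ 1.e-04 -2.e-04 -1.e+00]
top xl ((649.8323364257812, -122.66854095458984), 61.174522399902344) [-3.400000e-03 -7.000000e-04  1.235638e+02]
top l ((539.5678100585938, -386.2366027832031), 52.959144592285156) [ 7.000000e-04 -3.400000e-03  1.089246e+02]
top m ((638.4971923828125, 137.62852478027344), 43.039695739746094) [-3.30000e-03 -2.90000e-03  9.34375e+01]
top s 0 [0. 0. 0.]<stdin>:8: RuntimeWarning: Mean of empty slice.
  ret = um.true_divide(
```

View pics/f.png

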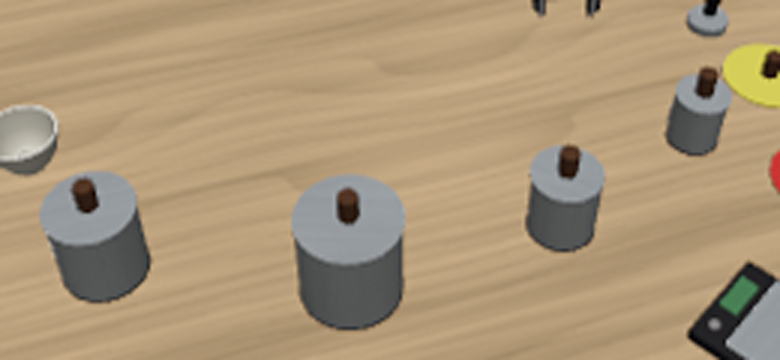

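All four lids look closed (crop: l (90,210), xl (348,220), m (565,175), s (702,95)). The top camera's view of s was blocked, so I'll clear the arm and check its tilt.

arm_command --plan '[[[0,0.03,0,0,0,0,0.05],[0,0.035,0,0,0,0,0.05],[0,0.035,0,0,0,0,0.05],[0,0.035,0,0,0,0,0.05],[0,0.02,0,0,0,0,0.05]]]'

```text
time_s: 27.8
tcp_pos: [454.2, 31.4, 207.6]
orientation: [[0.953, -0.303, -0.001], [-0.303, -0.953, -0.0], [-0.001, 0.001, -1.0]]
ft_force: [-0.6, 0.5, 0.3]
finger_gap: 50.1
grasp_force: 0.0
```

```bash
python3 - <<'E'
from h import *
P=cloud(manip.get_image('top'))
for k in 's','m':
    x,y,h,_,r=C[k]
    q=near(P,(x,y),r+8); b=q[abs(q[:,2]-h-4)<6]
    print('top',k,len(b),cv2.minEnclosingCircle(b[:,:2].astype(np.float32)),np.linalg.lstsq(np.c_[b[:,:2]-b[:,:2].mean(0),np.ones(len(b))],b[:,2],rcond=None)[0].round(4))
tilt('s'); tilt('s')
E
```

```text
top s 379 ((558.145263671875, 358.21868896484375), 35.55180740356445) [-4.0000e-04  2.0000e-04  7.9305e+01]
top m 567 ((638.4734497070312, 138.41561889648438), 42.890350341796875) [-1.33000e-02 -1.30000e-03  9.33533e+01]
s tilt [5.00000e-04 1.84000e-02 8.12513e+01] ((559.3671264648438, 356.72943115234375), 36.50627517700195)
s tilt [-1.07000e-02  1.86000e-02  8.13468e+01] ((558.6632080078125, 354.67041015625), 36.911563873291016)
```

The remaining slope readings are measurement noise: they differ from shot to shot and include knob-edge points. Heights match the fully-down position for all four, so I'm handing in.

```bash
python3 -c "
from rig import manip
print(manip.job_done())"
```

```text
the job is handed in; nothing more can be done
None
```

All four lids are on their own canisters, measured at full-down height and level to within camera noise; the tamper, bowl and coloured look-alike lids were left alone, and the job was handed in after about 28 s of robot time.

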